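# Transfer a row of assay reagents to the loading tray

## Task

Move the four reagent containers from the grey tray to the blue tray, one to a compartment, keeping their order as counted from each tray's red dot: the one next to the grey tray's dot goes next to the blue tray's dot, and so on. The dots are at opposite ends, so seen from the robot the row comes out reversed. Stand each container down in its compartment the way up it stands now, and never let one tip over.

Things in the scene. Friction and masses are not known exactly. Their poses are not given: they have to be found in the camera images.
- dark_bottle_mid (a point): Dark, nearly black reagent bottle with a white cap: body 48 mm in diameter up to about 60 mm, 90 mm tall, about 110 g, cap 33 mm in diameter. The point lies on its axis, half-way up; its z axis points up along it.
- amber_bottle_mid (a point): Amber-brown reagent bottle with a black cap: body 56 mm in diameter up to about 70 mm, 105 mm tall, about 220 g, cap 35 mm in diameter. The point lies on its axis, half-way up; its z axis points up along it.
- pink_tube_mid (a point): Pale pink conical tube stood upside down on its blue cap: tube 28 mm in diameter, pointed top, 115 mm tall, about 50 g; cap 33 mm in diameter and 14 mm high, at the bottom. The point lies on its axis, half-way up; its z axis points up along it.
- cream_tube_mid (a point): Cream-coloured conical tube stood upside down on its orange cap: tube 28 mm in diameter, pointed top, 115 mm tall, about 60 g; cap 33 mm in diameter and 14 mm high, at the bottom. The point lies on its axis, half-way up; its z axis points up along it.
- tray_old: The grey tray, full at the start. Fixed; one row of four compartments 72 x 72 mm inside, floor 4 mm thick, dividers 16 mm and long sides 18 mm high; 80 mm wide, 348 mm long with its end ears. Origin: middle of its underside, on the worktop. x runs across the tray, away from the robot, y along the row, to the robot's left; the compartment centres lie at y = +114, +38, -38 and -114 mm. A red dot marks its +y end.
- tray_new: The blue tray, empty at the start. Fixed; one row of four compartments 72 x 72 mm inside, floor 4 mm thick, dividers 16 mm and long sides 18 mm high; 80 mm wide, 348 mm long with its end ears. Origin: middle of its underside, on the worktop. x runs across the tray, away from the robot, y along the row, to the robot's left; the compartment centres lie at y = +114, +38, -38 and -114 mm. A red dot marks its -y end.
- tag_dark_bottle: White tag. Fixed to the front side of the grey tray beside the compartment in which the dark bottle with the white cap stands at the start; it stays there as a reminder. Origin on the worktop, 46 mm from the compartment's centre towards -x of the tray; 36 mm long, 20 mm high.
- tag_amber_bottle: Brown tag. Fixed to the front side of the grey tray beside the compartment in which the amber bottle with the black cap stands at the start; it stays there as a reminder. Origin on the worktop, 46 mm from the compartment's centre towards -x of the tray; 36 mm long, 20 mm high.
- tag_pink_tube: Pink tag. Fixed to the front side of the grey tray beside the compartment in which the pink tube stands at the start; it stays there as a reminder. Origin on the worktop, 46 mm from the compartment's centre towards -x of the tray; 36 mm long, 20 mm high.
- tag_cream_tube: Orange tag. Fixed to the front side of the grey tray beside the compartment in which the cream tube on the orange cap stands at the start; it stays there as a reminder. Origin on the worktop, 46 mm from the compartment's centre towards -x of the tray; 36 mm long, 20 mm high.
There are look-alikes about, which are no part of the job. Leave any green look-alike of the part that bears pink_tube_mid alone. Leave any yellow look-alike of the part that bears dark_bottle_mid alone.

How it is judged:
By the outcome, as a careful person would: the job done as asked, in the order asked, and still so for the second after the job is handed in, with the robot touching nothing.
It also fails if it takes over 112 s, if anything falls off the work surface, if the arm or the gripper's body presses on something with over 40 N, if the wrist force passes 120 N, or if a joint passes its speed limit or range.

## Robot

A 6-joint arm with a two-finger parallel gripper is mounted at the origin on a cart in front of the work surface, level with it; the furniture and walls round the work are solid. World frame = base frame: x ahead of the robot, y to its left, z up, the work surface at z = 0. Lengths are in m, angles in rad, forces in N, time in s.
With the tool pointing down it reaches from about 0.25 to 0.775 m from the base axis. Payload 4 kg.
Tool frame: the origin (TCP) lies between the finger pads; the fingertips stand 14 mm ahead of it and the grasp point (between the pads) lies 5 mm behind it (robot.nose_length is the distance from the TCP to the fingertips, in m); z points along the fingers, y is the direction in which the jaws open and shut (so a half turn about z gives the same grasp; the last joint's range is limited). The gripper opens to 94 mm and grips with 3 to 60 N. Pads are 16 mm wide; open, the fingers measure 119 mm over their backs; the gripper's body (75 mm by 177 mm) begins 78 mm behind the grasp point.
Start: joints at [-1.266, 0.087, 1.371, -0, 1.684, -0.103], TCP at [0.218, -0.505, 0.22] pointing down, gripper open.
Joint ranges: [-3.1, 3.1], [-0.76, 2.03], [0.27, 2.55], [-1.08, 4.22], [0.17, 2.65], [-2.57, 2.57]. Speed limits (rad/s): [2.79, 2.79, 3.14, 3.14, 3.14, 3.14].

## Interface

Orientations are given as [roll, pitch, yaw] about the fixed x, y, z axes, in that order (R = Rz(yaw) Ry(pitch) Rx(roll)).
In Python, from bench import robot, eyes, finder gives the robot as it stands.
- The arm moves only by the tool play_rows, never from a script. Its argument "rows" is a list of rows, each an object with "linear": the shift along the tool's x, y, z in cm, a list of three; "spin": the turn about the tool's z in degrees. A call has 1 to 12 rows; each row shifts and turns the commanded pose from where the row before left it, along the tool's axes as they then stand; what a row does not reach is not made up. A row lasts 1/12 s, in which the tool goes at most 41.7 mm and 7.16 degrees, less where a joint would pass 70% of its speed; a pose out of reach is approached as far as the arm can. A call with a gripper value outside its range is refused whole. "claw" is the finger opening in cm, from 0 to 9.4, set as the call begins (left out, the last holds). The fingers move at their own pace and stop on an object; the grip force is fixed at half the most. Time passes only in rows, so rows that do not move let the fingers close. It gives the time, the measured TCP pose, the force and the opening at its end, in the units of the state.
- robot.get_obs(): the state, without advancing time (a new reading comes with each control period).
- eyes.snapshot(name): name is "scene" or "side" or "wrist"; returns a dict with "frame" (384x512x3 uint8, red, green, blue), "fx", "fy", "cx", "cy" (pixels), "rvec" (rotation vector, rad) and "tvec" (3), from world to camera coordinates, as OpenCV has them; the wrist camera has in their place "mount" (4x4, takes a point from camera to tool coordinates, whose origin is the TCP and whose axes are the flange's). Camera axes: x right, y down, z forward; pixel columns grow to the right and rows downward; lengths in m; the calibration is good to about 2 mm. A picture is of the moment at which its call begins: read the wrist's pose just before it. There is no depth.
- robot.close_job(): hands the job in, once; it reports no verdict.
Trained networks look in a picture, given as the dict that the camera call returned (one of the last four; its "shot" number tells which), for a name from the list of things; names that differ only in an ending like _2 or _b are one class to them, and where a whole thing is asked for, a point or a joint stands for the part that bears it (a point fixed in the world has none). Each returns a list of dicts, best first, with "conf" (0 to 1); they miss things now and then, are a little off and sometimes report something else, mostly with a low value. They report only what shows in the picture. A call takes as long as a camera call. They do not tell look-alikes from the thing itself.
- finder.silhouettes(picture, name): "pixels" (384x512 bool, what is visible of it) and "box" ([centre column, centre row, width, height] in pixels, round what is visible of it).
The state is a dict: "time": time; "joint_positions": joint angles; "qvel": joint speeds; "joint_torque": joint torques, N m; "tool_pos": TCP position; "ee_rot": TCP orientation; "wrist_force": force on the tool from outside, world axes, zero at the start; "wrist_torque": the same for the moment, N m; "width": finger opening in m.
Only numpy, scipy, OpenCV 4.12 (cv2) and the standard library are available. Lean on these libraries where they do the work, as an engineer would, in place of code of your own. Each camera call takes 0.05 s, during which the arm holds its last target. There are 200 camera calls.

## Working session

There is one attempt and no reset: what is moved stays moved. The work goes in short steps, Python scripts to look and compute and a tool call to move; the robot and the scene stay as the last step left them, time stands still between calls to the robot, and variables do not carry over. Pictures are saved under pics/ and viewed, about 12 in all and at most 16, crops included, and the job is handed in when it is done.

Besides the shell and the picture viewer there is one more tool, called in YAML: its name, and indented under it one key for each argument. play_rows: Moves the arm, as the interface text tells. Its arguments: {"type":"object","properties":{"rows":{"type":"array"},"claw":{"type":"number"}},"required":["rows"]}

```bash
mkdir -p pics; ls; python3 - <<'E'
from bench import robot,eyes,finder
import cv2
o=robot.get_obs();print(o)
for n in ["scene","side"]:
    p=eyes.snapshot(n); cv2.imwrite(f"pics/{n}0.png",p["frame"][:,:,::-1]); print(n,p["fx"],p["cx"],p["rvec"],p["tvec"])
    for t in ["dark_bottle_mid","amber_bottle_mid","pink_tube_mid","cream_tube_mid","tray_old","tray_new","tag_dark_bottle"]:
        print(t,[(round(d["conf"],2),[int(v) for v in d["box"]]) for d in finder.silhouettes(p,t)][:5])
E
```

```text
pics
{'time': 0.0, 'joint_positions': array([-1.26614761e+00,  8.79336757e-02,  1.37221182e+00, -2.35765175e-05,
        1.68361403e+00, -1.03103818e-01]), 'qvel': array([-0.00045305,  0.00020663, -0.00141364,  0.00102162, -0.00044289,
        0.00016549]), 'joint_torque': array([ 4.47097264e-04, -3.40178490e+01, -3.02432585e+01,  7.18663540e-02,
        3.29918484e-02, -1.96883484e-04]), 'tool_pos': array([ 0.21793282, -0.50442189,  0.21833734]), 'ee_rot': array([-3.13943488e+00, -1.99708820e-04,  4.07749688e-01]), 'wrist_force': array([ 0.53151769, -0.26753863, -0.30216507]), 'wrist_torque': array([-0.01222099, -0.03837339,  0.0650075 ]), 'width': 0.09395004657194822}
scene 439.5711799857689 251.10451572543508 [ 1.94845511 -0.97481084  0.54822129] [-0.32176717  0.2606797   0.62272168]
dark_bottle_mid [(0.72, [172, 189, 26, 43]), (0.59, [336, 233, 23, 47])]
amber_bottle_mid []
pink_tube_mid [(0.88, [261, 217, 13, 53]), (0.63, [318, 250, 23, 59])]
cream_tube_mid [(0.72, [200, 197, 18, 52])]
tray_old [(0.88, [219, 226, 149, 64])]
tray_new [(0.62, [263, 194, 123, 64])]
tag_dark_bottle [(0.63, [162, 213, 15, 11])]
side 356.57175118056966 253.2215887543069 [ 2.2937741  -0.2501427   0.09825334] [-0.51330469  0.11449129  0.85893811]
dark_bottle_mid [(0.86, [211, 162, 13, 27]), (0.7, [275, 257, 22, 45])]
amber_bottle_mid [(0.79, [228, 192, 25, 41])]
pink_tube_mid [(0.96, [234, 213, 15, 40]), (0.78, [241, 263, 15, 45])]
cream_tube_mid [(0.68, [221, 170, 10, 25])]
tray_old [(0.88, [227, 203, 64, 87]), (0.53, [206, 211, 9, 13])]
tray_new [(0.72, [288, 193, 49, 90])]
tag_dark_bottle []
```

```bash
python3 - <<'E'
import cv2
for n in ["scene","side"]:
    im=cv2.imread(f"pics/{n}0.png"); cv2.imwrite(f"pics/{n}0c.png",cv2.resize(im[110:310,120:400],None,fx=2.8,fy=2.8,interpolation=cv2.INTER_CUBIC))
E
```

```text
(no output)
```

View pics/scene0c.png

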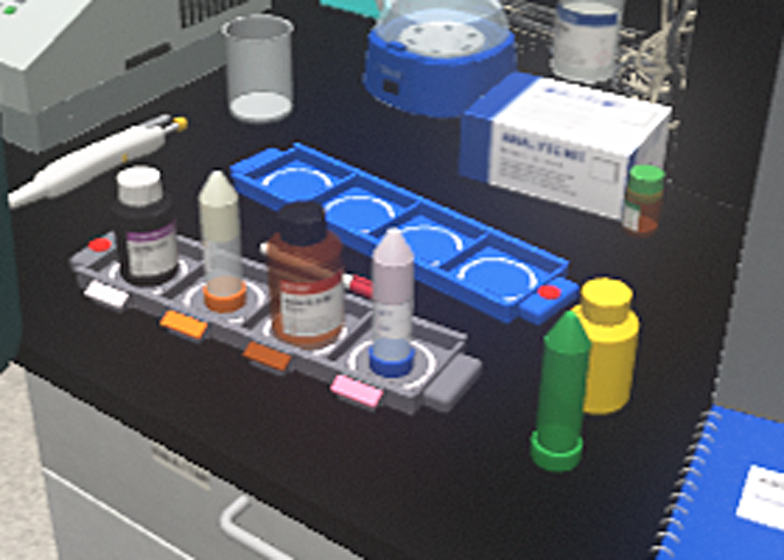

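View pics/side0c.png

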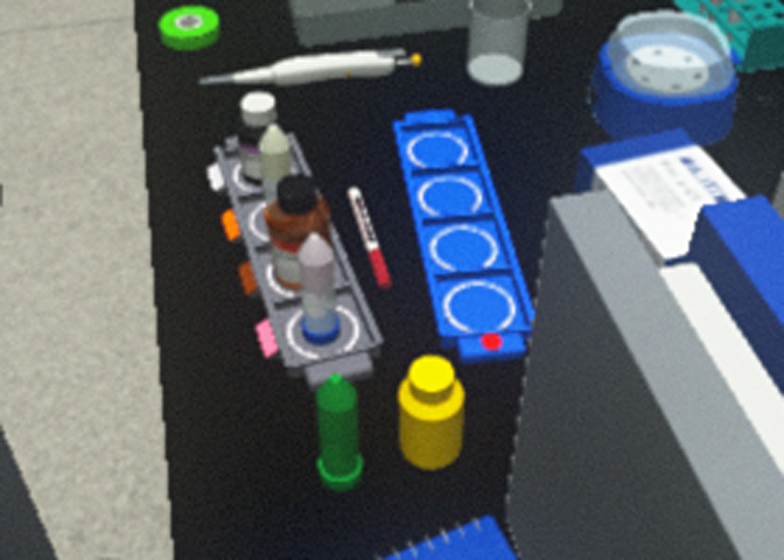

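The crops show four containers in the grey tray. From its dot they stand dark, cream, amber, pink, at about (148,275), (222,300), (303,335) and (390,365) in the scene crop. The blue tray's dot is at its −y end (550,293). Next I fit positions.

```bash
cat > h.py <<'E'
import numpy as np,cv2
from scipy.optimize import least_squares
from bench import robot,eyes,finder
def proj(p,P):
    return cv2.projectPoints(np.asarray(P,float).reshape(-1,1,3),np.asarray(p["rvec"],float),np.asarray(p["tvec"],float),np.array([[p["fx"],0,p["cx"]],[0,p["fy"],p["cy"]],[0,0,1.]]),None)[0].reshape(-1,2)
def unproj(p,uv,z):
    R=cv2.Rodrigues(np.asarray(p["rvec"],float))[0];t=np.asarray(p["tvec"],float).ravel()
    d=np.array([(uv[0]-p["cx"])/p["fx"],(uv[1]-p["cy"])/p["fy"],1])
    c=-R.T@t;d=R.T@d;return c+d*(z-c[2])/d[2]
A=np.linspace(0,2*np.pi,24,endpoint=False)
PROF={"dark_bottle_mid":[(0,.024),(.06,.024),(.072,.0165),(.09,.0165)],"amber_bottle_mid":[(0,.028),(.07,.028),(.085,.0175),(.105,.0175)],
"pink_tube_mid":[(0,.0165),(.014,.0165),(.014,.014),(.098,.014),(.115,.003)]}
PROF["cream_tube_mid"]=PROF["pink_tube_mid"]
def pts(n,x,y,z0): return np.array([(x+r*np.cos(a),y+r*np.sin(a),z0+h) for h,r in PROF[n] for a in A])
def boxe(q): return np.r_[q.min(0),q.max(0)]
def fit(n,obs,x0,z0=.004):
    # obs: list of (pic, box, use-mask over l,t,r,b)
    def f(v):
        return np.concatenate([(boxe(proj(p,pts(n,v[0],v[1],z0)))-np.array([b[0]-b[2]/2,b[1]-b[3]/2,b[0]+b[2]/2,b[1]+b[3]/2]))*m for p,b,m in obs])
    return least_squares(f,x0)
E
python3 - <<'E'
from h import *
S=eyes.snapshot("scene");D=eyes.snapshot("side")
rs=[(298,184),(361,215),(424,245),(497,280)];rd=[(437,150),(450,197),(463,247),(479,308)]
for nm,p,r in (("scene",S,rs),("side",D,rd)):
    for u in r: print(nm,unproj(p,(u[0]/2.8+120-.5,u[1]/2.8+110-.5),.004).round(4))
    g={"scene":(100,244),"side":(491,341)}[nm]
for n in PROF:
  for nm,p in (("scene",S),("side",D)):
    for d in finder.silhouettes(p,n):
        b=d["box"]; x0=unproj(p,(b[0],b[1]),.05)
        r=fit(n,[(p,b,np.ones(4))],x0[:2]); print(n,nm,round(d["conf"],2),np.round(b,1),r.x.round(4),r.fun.round(1))
E
```

```text
scene [0.629  0.1475 0.004 ]
scene [0.6193 0.0681 0.004 ]
scene [ 0.6117 -0.004   0.004 ]
scene [ 0.6033 -0.081   0.004 ]
side [0.6249 0.147  0.004 ]
side [0.6179 0.0701 0.004 ]
side [ 0.6105 -0.0028  0.004 ]
side [ 0.6027 -0.0819  0.004 ]
dark_bottle_mid scene 0.97 [336.5 233.3  26.   49.3] [ 0.5227 -0.2173] [-1.2 -0.7  1.2  0.5]
dark_bottle_mid scene 0.69 [171.6 190.7  24.6  40.7] [0.4425 0.1493] [ 0.2 -1.9 -0.2  1.7]
dark_bottle_mid side 0.84 [274.2 256.9  25.8  43.9] [ 0.5242 -0.2143] [ 1.2  1.  -1.2 -0.8]
dark_bottle_mid side 0.59 [214.2 163.4  18.7  28.3] [0.4427 0.1312] [-0.1 -3.4  0.1  3.1]
amber_bottle_mid scene 0.92 [227.4 206.1  27.5  50.6] [0.4619 0.0039] [ 0.  -2.2 -0.   1.9]
amber_bottle_mid side 0.68 [227.3 193.6  26.7  39.1] [ 0.4582 -0.006 ] [ 1.4 -2.3 -1.5  2.2]
amber_bottle_mid side 0.61 [217.1 230.9   9.   14.3] [ 0.4175 -0.119 ] [ -8.7 -17.3   9.2  15.3]
pink_tube_mid scene 0.96 [260.1 217.5  13.5  53.2] [ 0.4632 -0.0789] [-1.4 -0.5  1.4  0.3]
pink_tube_mid scene 0.66 [318.8 249.9  21.   62.5] [ 0.4443 -0.2216] [-0.5  2.3  0.5 -2.1]
pink_tube_mid side 0.89 [240.8 265.5  17.1  39.7] [ 0.4501 -0.2272] [ 0.3 -1.3 -0.3  1.3]
pink_tube_mid side 0.81 [232.5 214.8  16.4  43.3] [ 0.4573 -0.0848] [ 0.6  1.3 -0.7 -1.2]
cream_tube_mid scene 0.92 [200.  197.9  16.8  54.8] [0.4438 0.0654] [-0.1  1.8  0.1 -1.6]
cream_tube_mid side 0.73 [221.7 170.9  12.5  26.7] [0.4565 0.0804] [-0.7 -6.1  0.7  5.7]
cream_tube_mid side 0.56 [198.4 173.4   2.7   7.3] [0.3956 0.0855] [ -6.2 -16.3   6.7  15. ]
```

```bash
python3 - <<'E'
from h import *
S=eyes.snapshot("scene");D=eyes.snapshot("side")
def u(p,c,z): return unproj(p,(c[0]/2.8+119.5,c[1]/2.8+109.5),z)[:2].round(3)
print("box front bottom scene",u(S,(490,190),0),u(S,(630,218),0),"side left top/bottom",u(D,(597,178),0),u(D,(660,258),0))
print("grey corner scene",u(S,(715,410),0),u(S,(722,290),0))
for z in (0,.1,.2,.3,.4): print(z,"side corner",u(D,(550,195),z),u(D,(500,556),z))
print("tray grey corners side:",u(D,(215,148),.018),u(D,(290,363),.018),u(D,(381,345),.018))
for d in range(1): pass
for t in ["tag_dark_bottle","tag_amber_bottle","tag_pink_tube","tag_cream_tube"]:
  for p,n in((S,"S"),(D,"D")):
    for q in finder.silhouettes(p,t)[:1]: print(t,n,q["conf"],unproj(p,q["box"][:2],.01).round(3))
w=eyes.snapshot("wrist");print(w["mount"],w["fx"],w["fy"],w["cx"],w["cy"])
for n,p in(("s",S),("d",D)): cv2.imwrite(f"pics/{n}1.png",p["frame"][:,:,::-1])
cv2.imwrite("pics/a.png",np.hstack([S["frame"],D["frame"]])[:,:,::-1][:, :, :].copy()) 
im=cv2.imread("pics/a.png");cv2.imwrite("pics/a.png",cv2.resize(im,(800,300),interpolation=cv2.INTER_AREA))
E
```

```text
box front bottom scene [0.732 0.005] [ 0.764 -0.12 ] side left top/bottom [0.775 0.07 ] [ 0.788 -0.054]
grey corner scene [ 0.56  -0.286] [ 0.705 -0.23 ]
0 side corner [0.718 0.055] [ 0.549 -0.314]
0.1 side corner [ 0.668 -0.054] [ 0.525 -0.366]
0.2 side corner [ 0.618 -0.162] [ 0.5   -0.419]
0.3 side corner [ 0.568 -0.271] [ 0.476 -0.471]
0.4 side corner [ 0.518 -0.38 ] [ 0.452 -0.524]
tray grey corners side: [0.395 0.185] [ 0.428 -0.119] [ 0.506 -0.117]
tag_amber_bottle S 0.48 [ 0.41  -0.012  0.01 ]
tag_amber_bottle D 0.49 [ 0.406 -0.01   0.01 ]
tag_pink_tube S 0.57 [ 0.415 -0.089  0.01 ]
tag_pink_tube D 0.52 [ 0.417 -0.083  0.01 ]
tag_cream_tube S 0.49 [0.405 0.067 0.01 ]
[[ 1.00405012e-03 -9.61936389e-01 -2.73271616e-01  7.99352137e-02]
 [ 9.99999483e-01  1.01038051e-03  1.17567329e-04  6.45593911e-05]
 [ 1.63016025e-04 -2.73271593e-01  9.61936905e-01 -1.64711350e-01]
 [ 0.00000000e+00  0.00000000e+00  0.00000000e+00  1.00000000e+00]] 264.799986297095 264.799986297095 255.21716925721552 191.56333289622873
```

View pics/a.png

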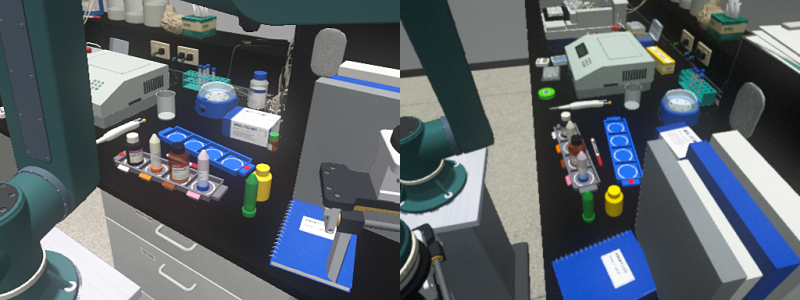

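The picture shows binders on the right, at x>0.55, y<−0.25 and about 0.3 tall. A box lies beyond the blue tray at x≥0.73. The jaws will open along world x (yaw 90°), which clears everything. I lift and turn first, then move over the grey tray.

play_rows:
  rows:
    - {"linear": [0,0,-1.3],"spin": -6.66}
    - {"linear": [0,0,-1.3],"spin": -6.66}
    - {"linear": [0,0,-1.3],"spin": -6.66}
    - {"linear": [0,0,-1.3],"spin": -6.66}
    - {"linear": [0,0,-1.3],"spin": -6.66}
    - {"linear": [0,0,-1.3],"spin": -6.66}
    - {"linear": [0,0,-1.3],"spin": -6.66}
    - {"linear": [0,0,-1.3],"spin": -6.66}
    - {"linear": [0,0,-1.3],"spin": -6.66}
    - {"linear": [0,0,-1.3],"spin": -6.66}
    - {"linear": [0,0,0],"spin": 0}
    - {"linear": [0,0,0],"spin": 0}
  claw: 9.4

```text
time: 2.85
tool_pos: [0.2182, -0.5052, 0.3502]
ee_rot: [3.141, 0.002, 1.567]
wrist_force: [-0.0, 0.7, -0.4]
width: 0.0939
```

play_rows:
  rows:
    - {"linear": [3.5,1,0],"spin": 0}
    - {"linear": [3.5,1,0],"spin": 0}
    - {"linear": [3.5,1,0],"spin": 0}
    - {"linear": [3.5,1,0],"spin": 0}
    - {"linear": [3.5,1,0],"spin": 0}
    - {"linear": [3.5,1,0],"spin": 0}
    - {"linear": [3.5,1,0],"spin": 0}
    - {"linear": [3.5,1,0],"spin": 0}
    - {"linear": [3.5,1,0],"spin": 0}
    - {"linear": [3.5,1,0],"spin": 0}
    - {"linear": [3.5,2,0],"spin": 0}
    - {"linear": [3.5,2,0],"spin": 0}

```text
time: 3.85
tool_pos: [0.3581, -0.0831, 0.3486]
ee_rot: [-3.141, 0.0, 1.566]
wrist_force: [1.4, -0.4, -0.1]
width: 0.0941
```

play_rows:
  rows:
    - {"linear": [2.5,3,0],"spin": 0}
    - {"linear": [2.5,3,0],"spin": 0}
    - {"linear": [2.5,3,0],"spin": 0}
    - {"linear": [2.5,3,0],"spin": 0}
    - {"linear": [1,1,0],"spin": 0}
    - {"linear": [0,0,0],"spin": 0}
    - {"linear": [0,0,0],"spin": 0}

```text
time: 4.43
tool_pos: [0.488, 0.0249, 0.3481]
ee_rot: [-3.138, 0.001, 1.57]
wrist_force: [-0.3, 0.1, 0.2]
width: 0.0942
```

```bash
cat >> h.py <<'E'
from scipy.spatial.transform import Rotation as Ro
def wrist():
    o=robot.get_obs();w=eyes.snapshot("wrist")
    T=np.eye(4);T[:3,:3]=Ro.from_euler("xyz",o["ee_rot"]).as_matrix();T[:3,3]=o["tool_pos"]
    C=np.linalg.inv(T@np.array(w["mount"]));w["rvec"]=cv2.Rodrigues(C[:3,:3])[0];w["tvec"]=C[:3,3];return o,w
E
python3 - <<'E'
from h import *
o,w=wrist();print(o["time"],o["tool_pos"].round(4),o["ee_rot"].round(3))
im=cv2.resize(w["frame"][:,:,::-1],None,fx=1.5,fy=1.5,interpolation=cv2.INTER_CUBIC);cv2.imwrite("pics/w1.png",im)
for n in PROF:
    for d in finder.silhouettes(w,n)[:3]:
        b=d["box"];x0=unproj(w,(b[0],b[1]),.05)
        r=fit(n,[(w,b,np.ones(4))],x0[:2]);print(n,round(d["conf"],2),np.round(b,1),r.x.round(4),r.fun.round(1))
E
```

```text
4.4333 [0.488  0.0249 0.3481] [-3.138e+00  1.000e-03  1.570e+00]
dark_bottle_mid 0.8 [273.4 272.6  23.   32.8] [ 0.5229 -0.1948] [-1.2 -5.6  1.1  5.1]
dark_bottle_mid 0.77 [230.8  87.4  31.7  33.8] [0.4475 0.1495] [ 0.  -0.1 -0.   0.1]
amber_bottle_mid 0.88 [237.7 177.8  30.3  35.3] [ 0.4574 -0.0016] [-1.3 -1.7  1.5  1.5]
pink_tube_mid 0.87 [239.4 279.   16.9  28.7] [ 0.4563 -0.202 ] [-0.7 -7.9  0.8  6.8]
pink_tube_mid 0.7 [241.5 221.6  12.4  36.5] [ 0.4627 -0.0826] [-3.   0.6  3.7 -0.5]
cream_tube_mid 0.82 [232.7 135.1  25.3  25.4] [0.4495 0.0742] [ 1.1  1.7 -1.3 -1.5]
```

View pics/w1.png

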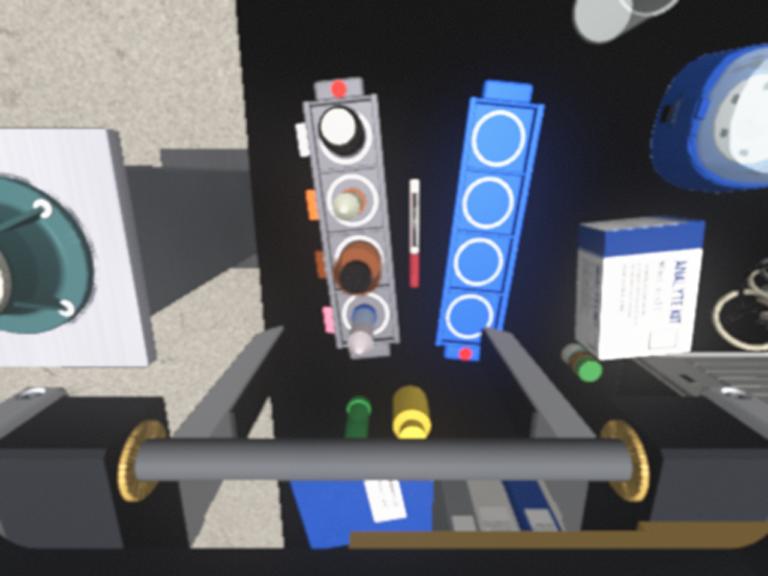

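The wrist view shows the row clearly. The blue rings are at (498,138), (488,203), (479,262) and (470,317) in the 1.5× picture, and the order is confirmed as dark, cream, amber, pink.

```bash
python3 - <<'E'
from h import *
o,w=wrist()
for c in [(498,138),(488,203),(479,262),(470,317),(343,134),(350,201),(359,262),(364,316),(338,89),(466,353)]: print(c,unproj(w,((c[0]+.5)/1.5-.5,(c[1]+.5)/1.5-.5),.004)[:2].round(4))
print(unproj(w,(410/1.5,182/1.5),.01),unproj(w,(413/1.5,285/1.5),.01))
E
```

```text
(498, 138) [0.6274 0.146 ]
(488, 203) [0.6207 0.069 ]
(479, 262) [ 0.6143 -0.0069]
(470, 317) [ 0.6069 -0.0836]
(343, 134) [0.4403 0.1509]
(350, 201) [0.4468 0.0719]
(359, 262) [ 0.4567 -0.0066]
(364, 316) [ 0.4621 -0.0818]
(338, 89) [0.4359 0.2003]
(466, 353) [ 0.6044 -0.1372]
[0.52186408 0.09464605 0.01      ] [ 0.52801915 -0.03672923  0.01      ]
```

play_rows:
  rows:
    - {"linear": [3.1,-1.1,1.8],"spin": 0}
    - {"linear": [3.1,-1.1,1.8],"spin": 0}
    - {"linear": [3.1,-1.1,1.8],"spin": 0}
    - {"linear": [3.1,-1.1,1.8],"spin": 0}
    - {"linear": [0,0,3.2],"spin": 0}
    - {"linear": [0,0,3.2],"spin": 0}
    - {"linear": [0,0,3.2],"spin": 0}
    - {"linear": [0,0,3.0],"spin": 0}
    - {"linear": [0,0,0],"spin": 0}
    - {"linear": [0,0,0],"spin": 0}

```text
time: 5.57
tool_pos: [0.4434, 0.1482, 0.1506]
ee_rot: [-3.138, 0.001, 1.569]
wrist_force: [-0.4, -0.0, 0.9]
width: 0.094
```

```bash
cat > look.py <<'E'
import sys
from h import *
n=sys.argv[1];o,w=wrist();print(o["time"],o["tool_pos"].round(4),o["ee_rot"].round(3),o["width"].round(4))
im=w["frame"][:,:,::-1].copy()
for d in finder.silhouettes(w,n)[:3]:
    b=d["box"];x0=unproj(w,(b[0],b[1]),.05)
    r=fit(n,[(w,b,np.ones(4))],x0[:2]);print(n,round(d["conf"],2),np.round(b,1),r.x.round(4),r.fun.round(1),"move toolx,y cm",((r.x[1]-o["tool_pos"][1])*100).round(2),((r.x[0]-o["tool_pos"][0])*100).round(2))
    if d["conf"]>.5: cv2.polylines(im,[cv2.convexHull(proj(w,pts(n,*r.x,.004)).astype(np.int32))],True,(0,255,0))
cv2.imwrite(sys.argv[2],im)
E
python3 look.py dark_bottle_mid pics/w2.png
```

```text
Traceback (most recent call last):
  File "look.py", line 3, in <module>
    n=sys.argv[1];o,w=wrist();print(o["time"],o["tool_pos"].round(4),o["ee_rot"].round(3),o["width"].round(4))
                                                                                          ^^^^^^^^^^^^^^^^
AttributeError: 'float' object has no attribute 'round'
```

```bash
sed -i 's/o\["width"\].round(4)/round(o["width"],4)/' look.py; python3 look.py dark_bottle_mid pics/w2.png
```

```text
5.6167 [0.445  0.1486 0.1528] [ 3.14  -0.     1.569] 0.0943
dark_bottle_mid 0.89 [254.5 193.7  45.8  53.8] [0.4447 0.1509] [-1.1 -3.9  1.1  3.2] move toolx,y cm 0.23 -0.02
```

View pics/w2.png

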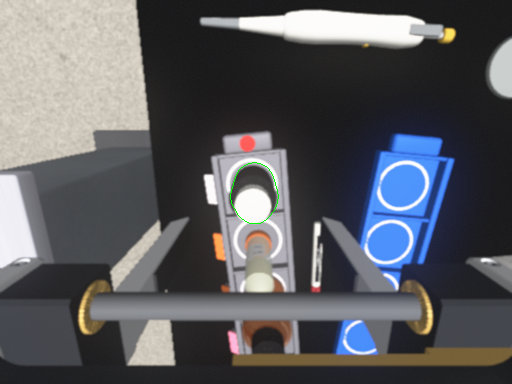

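The outline fits the bottle at (254,194), so I descend and grip.

play_rows:
  rows:
    - {"linear": [0.2,0,1.7],"spin": 0}
    - {"linear": [0,0,2],"spin": 0}
    - {"linear": [0,0,2],"spin": 0}
    - {"linear": [0,0,2],"spin": 0}
    - {"linear": [0,0,2],"spin": 0}
    - {"linear": [0,0,1],"spin": 0}
    - {"linear": [0,0,0],"spin": 0}
    - {"linear": [0,0,0],"spin": 0}

```text
time: 6.38
tool_pos: [0.4456, 0.1511, 0.0458]
ee_rot: [3.14, -0.0, 1.57]
wrist_force: [-0.3, 0.6, -0.4]
width: 0.0941
```

play_rows:
  rows:
    - {"linear": [0,0,0],"spin": 0}
    - {"linear": [0,0,0],"spin": 0}
    - {"linear": [0,0,0],"spin": 0}
    - {"linear": [0,0,0],"spin": 0}
    - {"linear": [0,0,0],"spin": 0}
    - {"linear": [0,0,0],"spin": 0}
    - {"linear": [0,0,0],"spin": 0}
    - {"linear": [0,0,0],"spin": 0}
    - {"linear": [0,0,0],"spin": 0}
    - {"linear": [0,0,0],"spin": 0}
  claw: 3.5

```text
time: 7.22
tool_pos: [0.4442, 0.151, 0.0445]
ee_rot: [-3.141, 0.0, 1.57]
wrist_force: [-0.8, -0.3, 1.6]
width: 0.0473
```

play_rows:
  rows:
    - {"linear": [0,0,-0.7],"spin": 0}
    - {"linear": [0,0,-1.3],"spin": 0}
    - {"linear": [0,0,-2],"spin": 0}
    - {"linear": [0,0,-2],"spin": 0}
    - {"linear": [0,0,-2],"spin": 0}
    - {"linear": [0,0,-2],"spin": 0}
    - {"linear": [0,0,-2],"spin": 0}
    - {"linear": [0,0,-1.3],"spin": 0}
    - {"linear": [0,0,-0.7],"spin": 0}
    - {"linear": [0,0,0],"spin": 0}

```text
time: 8.05
tool_pos: [0.4456, 0.1511, 0.1865]
ee_rot: [3.138, -0.001, 1.57]
wrist_force: [0.2, -0.5, -1.0]
width: 0.0474
```

play_rows:
  rows:
    - {"linear": [-1,0.7,0],"spin": 0}
    - {"linear": [-2,1.4,0],"spin": 0}
    - {"linear": [-2.6,1.8,0],"spin": 0}
    - {"linear": [-2.6,1.8,0],"spin": 0}
    - {"linear": [-2.6,1.8,0],"spin": 0}
    - {"linear": [-2.6,1.8,0],"spin": 0}
    - {"linear": [-2.6,1.8,0],"spin": 0}
    - {"linear": [-2.6,1.8,0],"spin": 0}
    - {"linear": [-2.6,1.7,0],"spin": 0}
    - {"linear": [-1.4,0.9,0],"spin": 0}
    - {"linear": [-0.7,0.4,0],"spin": 0}
    - {"linear": [0,0,0],"spin": 0}

```text
time: 9.05
tool_pos: [0.6032, -0.0843, 0.1821]
ee_rot: [-3.138, -0.0, 1.568]
wrist_force: [0.6, -0.5, -1.0]
width: 0.0475
```

```bash
python3 - <<'E'
from h import *
o,w=wrist();print(o["time"],o["tool_pos"].round(4),o["ee_rot"].round(3),o["width"],o["wrist_force"].round(1))
im=w["frame"][:,:,::-1].copy()
for b in [(.627,.1465),(.619,.069),(.612,-.005),(.604,-.082)]:
    P=np.array([(b[0]+.03*np.cos(a),b[1]+.03*np.sin(a),.004) for a in A]);cv2.polylines(im,[proj(w,P).astype(np.int32)],True,(0,255,0))
cv2.imwrite("pics/w3.png",im)
E
```

```text
9.05 [ 0.6032 -0.0843  0.1821] [-3.138 -0.     1.568] 0.04747774483501238 [ 0.6 -0.5 -1. ]
```

View pics/w3.png

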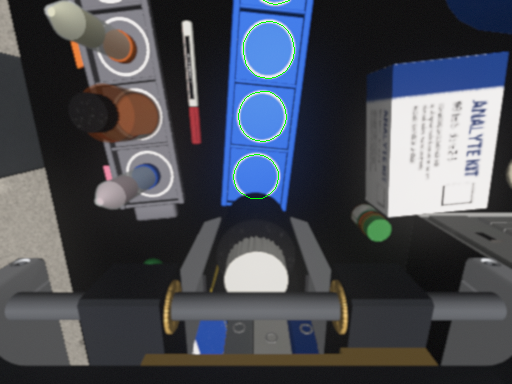

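The green predicted rings lie on the painted ones, so the targets hold. The bottle is held upright; I lower it.

play_rows:
  rows:
    - {"linear": [0.2,0,1],"spin": 0}
    - {"linear": [0,0,2],"spin": 0}
    - {"linear": [0,0,2.2],"spin": 0}
    - {"linear": [0,0,2.2],"spin": 0}
    - {"linear": [0,0,2.2],"spin": 0}
    - {"linear": [0,0,1.8],"spin": 0}
    - {"linear": [0,0,1.2],"spin": 0}
    - {"linear": [0,0,0.7],"spin": 0}
    - {"linear": [0,0,0.4],"spin": 0}
    - {"linear": [0,0,0.2],"spin": 0}
    - {"linear": [0,0,0],"spin": 0}
    - {"linear": [0,0,0],"spin": 0}

```text
time: 10.1
tool_pos: [0.6042, -0.0802, 0.0467]
ee_rot: [3.139, 0.001, 1.57]
wrist_force: [0.3, -0.0, -1.3]
width: 0.0474
```

play_rows:
  rows:
    - {"linear": [0,0,0.1],"spin": 0}
    - {"linear": [0,0,0],"spin": 0}

```text
time: 10.27
tool_pos: [0.6039, -0.0803, 0.0453]
ee_rot: [3.14, 0.0, 1.57]
wrist_force: [-0.3, -0.1, -0.7]
width: 0.0473
```

play_rows:
  rows:
    - {"linear": [0,0,0],"spin": 0}
    - {"linear": [0,0,0],"spin": 0}
    - {"linear": [0,0,0],"spin": 0}
    - {"linear": [0,0,0],"spin": 0}
    - {"linear": [0,0,0],"spin": 0}
    - {"linear": [0,0,0],"spin": 0}
    - {"linear": [0,0,0],"spin": 0}
    - {"linear": [0,0,0],"spin": 0}
    - {"linear": [0,0,0],"spin": 0}
  claw: 9.4

```text
time: 11.02
tool_pos: [0.6034, -0.0802, 0.0445]
ee_rot: [3.142, 0.0, 1.57]
wrist_force: [0.2, 0.0, 0.2]
width: 0.094
```

play_rows:
  rows:
    - {"linear": [0,0,-1],"spin": 0}
    - {"linear": [0,0,-2],"spin": 0}
    - {"linear": [0,0,-3],"spin": 0}
    - {"linear": [0,0,-3],"spin": 0}
    - {"linear": [0,0,-3],"spin": 0}
    - {"linear": [2.5,-2.5,0],"spin": 0}
    - {"linear": [2.5,-2.5,0],"spin": 0}
    - {"linear": [2.5,-2.5,0],"spin": 0}
    - {"linear": [2.5,-2.5,0],"spin": 0}
    - {"linear": [2.5,-2.5,0],"spin": 0}
    - {"linear": [2.7,-3,0],"spin": 0}
    - {"linear": [0,0,0],"spin": 0}

```text
time: 12.02
tool_pos: [0.4441, 0.0756, 0.1652]
ee_rot: [-3.14, -0.002, 1.575]
wrist_force: [0.2, 0.2, -0.3]
width: 0.094
```

```bash
python3 - <<'E'
from h import *
S=eyes.snapshot("scene");D=eyes.snapshot("side");print(robot.get_obs()["tool_pos"].round(4))
cv2.imwrite("pics/s2.png",np.hstack([cv2.resize(p["frame"][110:310,140:400],None,fx=1.5,fy=1.5) for p in(S,D)])[:,:,::-1])
E
python3 look.py cream_tube_mid pics/w4.png
```

```text
[0.4482 0.0726 0.1656]
12.1167 [0.4482 0.0726 0.1656] [3.139 0.    1.572] 0.0942
cream_tube_mid 0.94 [256.5 194.7  32.4  55.7] [0.4499 0.073 ] [ 0.8  1.7 -0.8 -1.4] move toolx,y cm 0.04 0.17
cream_tube_mid 0.69 [205.9 122.7  15.   30.9] [0.4043 0.1465] [-12.9  -1.5  18.4   2.2] move toolx,y cm 7.39 -4.39
```

View pics/w4.png

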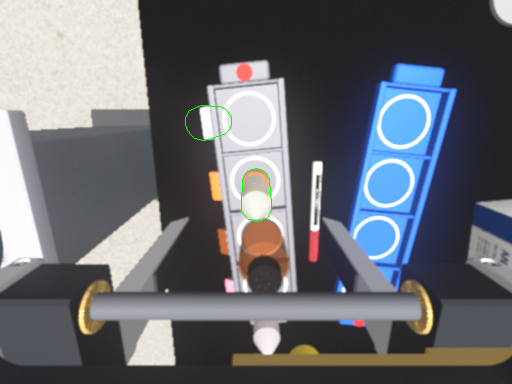

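View pics/s2.png

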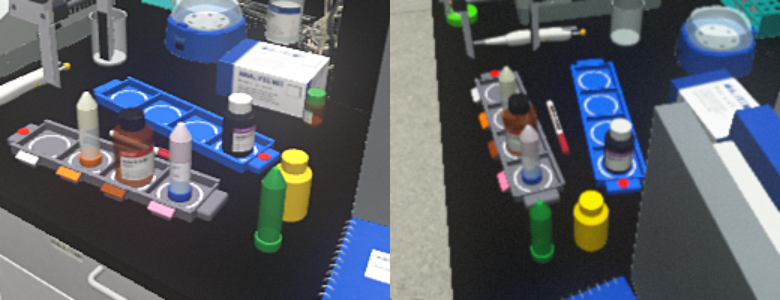

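The dark bottle stands in the compartment next to the blue dot, and the cream outline fits at (256,195). Next I grip the cream tube.

play_rows:
  rows:
    - {"linear": [0,0.1,1.5],"spin": 0}
    - {"linear": [0,0,2],"spin": 0}
    - {"linear": [0,0,2],"spin": 0}
    - {"linear": [0,0,2],"spin": 0}
    - {"linear": [0,0,2],"spin": 0}
    - {"linear": [0,0,1.5],"spin": 0}
    - {"linear": [0,0,0],"spin": 0}
    - {"linear": [0,0,0],"spin": 0}

```text
time: 12.88
tool_pos: [0.4498, 0.071, 0.0538]
ee_rot: [-3.14, 0.0, 1.569]
wrist_force: [-0.0, 0.6, 0.3]
width: 0.0938
```

play_rows:
  rows:
    - {"linear": [0,0,0],"spin": 0}
    - {"linear": [0,0,0],"spin": 0}
    - {"linear": [0,0,0],"spin": 0}
    - {"linear": [0,0,0],"spin": 0}
    - {"linear": [0,0,0],"spin": 0}
    - {"linear": [0,0,0],"spin": 0}
    - {"linear": [0,0,0],"spin": 0}
    - {"linear": [0,0,0],"spin": 0}
    - {"linear": [0,0,0],"spin": 0}
    - {"linear": [0,0,0],"spin": 0}
    - {"linear": [0,0,0],"spin": 0}
    - {"linear": [0,0,0],"spin": 0}
  claw: 2

```text
time: 13.88
tool_pos: [0.4494, 0.0719, 0.0544]
ee_rot: [-3.142, 0.0, 1.57]
wrist_force: [0.3, 0.2, 0.6]
width: 0.0285
```

play_rows:
  rows:
    - {"linear": [0,0,-0.7],"spin": 0}
    - {"linear": [0,0,-1.3],"spin": 0}
    - {"linear": [0,0,-2],"spin": 0}
    - {"linear": [0,0,-2],"spin": 0}
    - {"linear": [0,0,-2],"spin": 0}
    - {"linear": [0,0,-2],"spin": 0}
    - {"linear": [0,0,-2],"spin": 0}
    - {"linear": [0,0,-1.3],"spin": 0}
    - {"linear": [0,0,-0.7],"spin": 0}
    - {"linear": [0,0,0],"spin": 0}

```text
time: 14.72
tool_pos: [0.4505, 0.072, 0.1967]
ee_rot: [3.138, -0.0, 1.57]
wrist_force: [0.2, -0.4, -1.0]
width: 0.0283
```

play_rows:
  rows:
    - {"linear": [-0.4,0.9,0],"spin": 0}
    - {"linear": [-0.8,1.6,0],"spin": 0}
    - {"linear": [-1,2.1,0],"spin": 0}
    - {"linear": [-1,2.1,0],"spin": 0}
    - {"linear": [-1,2.1,0],"spin": 0}
    - {"linear": [-1,2.1,0],"spin": 0}
    - {"linear": [-1,2.1,0],"spin": 0}
    - {"linear": [-0.8,1.7,0],"spin": 0}
    - {"linear": [-0.5,1,0],"spin": 0}
    - {"linear": [-0.2,0.5,0],"spin": 0}
    - {"linear": [0,0,0],"spin": 0}
    - {"linear": [0,0,0],"spin": 0}

```text
time: 15.72
tool_pos: [0.611, -0.0052, 0.193]
ee_rot: [-3.139, -0.0, 1.57]
wrist_force: [-0.7, -1.1, -0.2]
width: 0.0286
```

play_rows:
  rows:
    - {"linear": [0,0,1],"spin": 0}
    - {"linear": [0,0,2],"spin": 0}
    - {"linear": [0,0,2.2],"spin": 0}
    - {"linear": [0,0,2.2],"spin": 0}
    - {"linear": [0,0,2.2],"spin": 0}
    - {"linear": [0,0,1.8],"spin": 0}
    - {"linear": [0,0,1.2],"spin": 0}
    - {"linear": [0,0,0.7],"spin": 0}
    - {"linear": [0,0,0.4],"spin": 0}
    - {"linear": [0,0,0.2],"spin": 0}
    - {"linear": [0,0,0.1],"spin": 0}
    - {"linear": [0,0,0],"spin": 0}

```text
time: 16.72
tool_pos: [0.6121, -0.0052, 0.0555]
ee_rot: [3.14, 0.0, 1.57]
wrist_force: [-0.1, -0.9, -0.0]
width: 0.0282
```

play_rows:
  rows:
    - {"linear": [0,0,0],"spin": 0}
    - {"linear": [0,0,0],"spin": 0}
    - {"linear": [0,0,0],"spin": 0}
    - {"linear": [0,0,0],"spin": 0}
    - {"linear": [0,0,0],"spin": 0}
    - {"linear": [0,0,0],"spin": 0}
    - {"linear": [0,0,0],"spin": 0}
    - {"linear": [0,0,0],"spin": 0}
    - {"linear": [0,0,0],"spin": 0}
    - {"linear": [0,0,0],"spin": 0}
  claw: 9.4

```text
time: 17.55
tool_pos: [0.6114, -0.0052, 0.0544]
ee_rot: [-3.142, 0.0, 1.57]
wrist_force: [-0.9, 0.7, -0.6]
width: 0.0913
```

play_rows:
  rows:
    - {"linear": [0,0,-1],"spin": 0}
    - {"linear": [0,0,-2],"spin": 0}
    - {"linear": [0,0,-2.5],"spin": 0}
    - {"linear": [0,0,-3],"spin": 0}
    - {"linear": [0,0,-2.5],"spin": 0}
    - {"linear": [0,-2,0],"spin": 0}
    - {"linear": [0,-3.5,0],"spin": 0}
    - {"linear": [0.3,-4,0],"spin": 0}
    - {"linear": [0,-3.5,0],"spin": 0}
    - {"linear": [0,-2.3,0],"spin": 0}
    - {"linear": [0,0,0],"spin": 0}
    - {"linear": [0,0,0],"spin": 0}

```text
time: 18.55
tool_pos: [0.4582, -0.0021, 0.1658]
ee_rot: [3.139, 0.0, 1.57]
wrist_force: [0.3, -0.3, 1.2]
width: 0.0938
```

```bash
python3 look.py amber_bottle_mid pics/w5.png
```

```text
18.55 [ 0.4582 -0.0021  0.1658] [3.139 0.    1.57 ] 0.0938
amber_bottle_mid 0.96 [255.8 192.7  56.3  66.4] [ 0.4594 -0.0006] [ 0.5 -0.9 -0.5  0.7] move toolx,y cm 0.14 0.12
amber_bottle_mid 0.23 [194.9  51.8  15.9  35.7] [0.4087 0.1283] [-21.6 -14.2  32.7  26.4] move toolx,y cm 13.03 -4.96
```

View pics/w5.png

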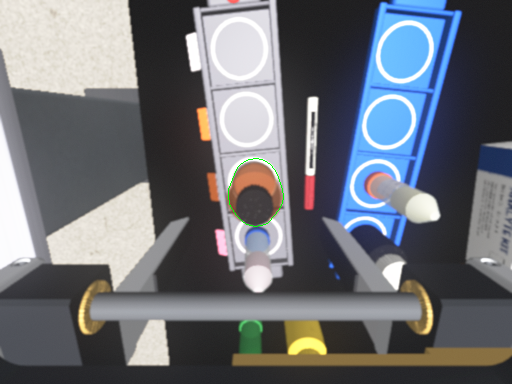

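Cream stands in its ring at (378,184). The amber outline fits at (256,193), so I grip the amber bottle.

play_rows:
  rows:
    - {"linear": [0.1,0.1,1.5],"spin": 0}
    - {"linear": [0,0,2],"spin": 0}
    - {"linear": [0,0,2],"spin": 0}
    - {"linear": [0,0,2],"spin": 0}
    - {"linear": [0,0,2],"spin": 0}
    - {"linear": [0,0,2],"spin": 0}
    - {"linear": [0,0,0],"spin": 0}
    - {"linear": [0,0,0],"spin": 0}

```text
time: 19.32
tool_pos: [0.4594, -0.001, 0.0485]
ee_rot: [-3.139, -0.0, 1.57]
wrist_force: [1.0, 0.0, -0.5]
width: 0.094
```

play_rows:
  rows:
    - {"linear": [0,0,0],"spin": 0}
    - {"linear": [0,0,0],"spin": 0}
    - {"linear": [0,0,0],"spin": 0}
    - {"linear": [0,0,0],"spin": 0}
    - {"linear": [0,0,0],"spin": 0}
    - {"linear": [0,0,0],"spin": 0}
    - {"linear": [0,0,0],"spin": 0}
    - {"linear": [0,0,0],"spin": 0}
    - {"linear": [0,0,0],"spin": 0}
    - {"linear": [0,0,0],"spin": 0}
  claw: 4

```text
time: 20.15
tool_pos: [0.459, -0.0012, 0.0499]
ee_rot: [-3.141, 0.0, 1.57]
wrist_force: [-3.0, -0.2, 4.5]
width: 0.0551
```

play_rows:
  rows:
    - {"linear": [0,0,-0.7],"spin": 0}
    - {"linear": [0,0,-1.3],"spin": 0}
    - {"linear": [0,0,-2],"spin": 0}
    - {"linear": [0,0,-2],"spin": 0}
    - {"linear": [0,0,-2],"spin": 0}
    - {"linear": [0,0,-2],"spin": 0}
    - {"linear": [0,0,-2],"spin": 0}
    - {"linear": [0,0,-1.3],"spin": 0}
    - {"linear": [0,0,-0.7],"spin": 0}
    - {"linear": [0,0,0],"spin": 0}

```text
time: 20.98
tool_pos: [0.4605, -0.0011, 0.191]
ee_rot: [3.138, 0.0, 1.57]
wrist_force: [0.4, -0.8, -3.1]
width: 0.0551
```

play_rows:
  rows:
    - {"linear": [0.4,0.9,0],"spin": 0}
    - {"linear": [0.7,1.6,0],"spin": 0}
    - {"linear": [0.9,2.1,0],"spin": 0}
    - {"linear": [0.9,2.1,0],"spin": 0}
    - {"linear": [0.9,2.1,0],"spin": 0}
    - {"linear": [0.9,2.1,0],"spin": 0}
    - {"linear": [0.9,2.1,0],"spin": 0}
    - {"linear": [0.8,1.6,0],"spin": 0}
    - {"linear": [0.5,0.9,0],"spin": 0}
    - {"linear": [0.2,0.5,0],"spin": 0}
    - {"linear": [0,0,0],"spin": 0}
    - {"linear": [0,0,0],"spin": 0}

```text
time: 21.98
tool_pos: [0.619, 0.0699, 0.1878]
ee_rot: [-3.139, 0.0, 1.57]
wrist_force: [0.5, 0.8, -3.1]
width: 0.0551
```

play_rows:
  rows:
    - {"linear": [0,0,1],"spin": 0}
    - {"linear": [0,0,2],"spin": 0}
    - {"linear": [0,0,2.2],"spin": 0}
    - {"linear": [0,0,2.2],"spin": 0}
    - {"linear": [0,0,2.2],"spin": 0}
    - {"linear": [0,0,1.8],"spin": 0}
    - {"linear": [0,0,1.2],"spin": 0}
    - {"linear": [0,0,0.7],"spin": 0}
    - {"linear": [0,0,0.4],"spin": 0}
    - {"linear": [0,0,0.2],"spin": 0}
    - {"linear": [0,0,0.1],"spin": 0}
    - {"linear": [0,0,0],"spin": 0}

```text
time: 22.98
tool_pos: [0.6202, 0.0698, 0.0506]
ee_rot: [3.139, 0.0, 1.57]
wrist_force: [0.2, 0.0, -2.6]
width: 0.0547
```

play_rows:
  rows:
    - {"linear": [0,0,0.1],"spin": 0}
    - {"linear": [0,0,0],"spin": 0}
    - {"linear": [0,0,0],"spin": 0}

```text
time: 23.23
tool_pos: [0.6204, 0.0698, 0.0499]
ee_rot: [3.139, 0.0, 1.57]
wrist_force: [0.6, -0.3, 1.1]
width: 0.0552
```

play_rows:
  rows:
    - {"linear": [0,0,0],"spin": 0}
    - {"linear": [0,0,0],"spin": 0}
    - {"linear": [0,0,0],"spin": 0}
    - {"linear": [0,0,0],"spin": 0}
    - {"linear": [0,0,0],"spin": 0}
    - {"linear": [0,0,0],"spin": 0}
    - {"linear": [0,0,0],"spin": 0}
    - {"linear": [0,0,0],"spin": 0}
    - {"linear": [0,0,0],"spin": 0}
  claw: 9.4

```text
time: 23.98
tool_pos: [0.6195, 0.0698, 0.0484]
ee_rot: [-3.142, 0.0, 1.57]
wrist_force: [0.5, -0.7, -0.1]
width: 0.0939
```

play_rows:
  rows:
    - {"linear": [0,0,-1],"spin": 0}
    - {"linear": [0,0,-2],"spin": 0}
    - {"linear": [0,0,-3],"spin": 0}
    - {"linear": [0,0,-3],"spin": 0}
    - {"linear": [0,0,-2.6],"spin": 0}
    - {"linear": [-2.5,-2.5,0],"spin": 0}
    - {"linear": [-2.6,-2.7,0],"spin": 0}
    - {"linear": [-2.6,-2.7,0],"spin": 0}
    - {"linear": [-2.6,-2.7,0],"spin": 0}
    - {"linear": [-2.5,-2.7,0],"spin": 0}
    - {"linear": [-2.4,-2.5,0],"spin": 0}
    - {"linear": [0,0,0],"spin": 0}

```text
time: 24.98
tool_pos: [0.4581, -0.0852, 0.1655]
ee_rot: [-3.141, 0.003, 1.565]
wrist_force: [0.5, -0.1, 0.4]
width: 0.0942
```

```bash
python3 look.py pink_tube_mid pics/w6.png
```

```text
24.9833 [ 0.4581 -0.0852  0.1655] [-3.141e+00  3.000e-03  1.565e+00] 0.0942
pink_tube_mid 0.81 [257.9 190.7  28.2  49.7] [ 0.4608 -0.0803] [-1.4 -1.1  1.4  0.9] move toolx,y cm 0.49 0.28
pink_tube_mid 0.79 [250.6 302.4  28.8  77.9] [ 0.4529 -0.2175] [ 1.1 -0.9 -1.1  0.6] move toolx,y cm -13.23 -0.51
```

View pics/w6.png

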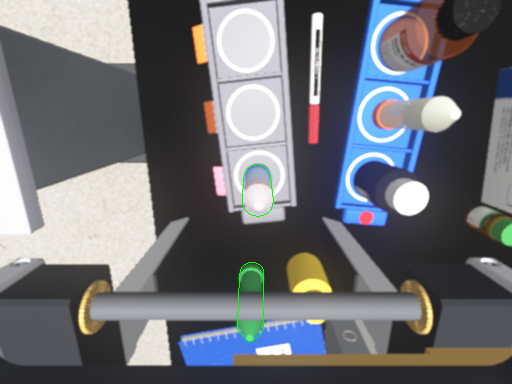

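Pink fits at (258,191), and all three placed containers stand upright. Now I grip pink.

play_rows:
  rows:
    - {"linear": [0.1,0,1.5],"spin": 0}
    - {"linear": [0,0,2],"spin": 0}
    - {"linear": [0,0,2],"spin": 0}
    - {"linear": [0,0,2],"spin": 0}
    - {"linear": [0,0,2],"spin": 0}
    - {"linear": [0,0,1.5],"spin": 0}
    - {"linear": [0,0,0],"spin": 0}
    - {"linear": [0,0,0],"spin": 0}

```text
time: 25.75
tool_pos: [0.4618, -0.08, 0.054]
ee_rot: [-3.14, -0.001, 1.572]
wrist_force: [0.4, -0.2, -0.7]
width: 0.0936
```

play_rows:
  rows:
    - {"linear": [0,0,0],"spin": 0}
    - {"linear": [0,0,0],"spin": 0}
    - {"linear": [0,0,0],"spin": 0}
    - {"linear": [0,0,0],"spin": 0}
    - {"linear": [0,0,0],"spin": 0}
    - {"linear": [0,0,0],"spin": 0}
    - {"linear": [0,0,0],"spin": 0}
    - {"linear": [0,0,0],"spin": 0}
    - {"linear": [0,0,0],"spin": 0}
    - {"linear": [0,0,0],"spin": 0}
    - {"linear": [0,0,0],"spin": 0}
    - {"linear": [0,0,0],"spin": 0}
  claw: 2

```text
time: 26.75
tool_pos: [0.4613, -0.0811, 0.0544]
ee_rot: [-3.141, 0.0, 1.57]
wrist_force: [0.3, -0.4, -0.2]
width: 0.0283
```

play_rows:
  rows:
    - {"linear": [0,0,-0.7],"spin": 0}
    - {"linear": [0,0,-1.3],"spin": 0}
    - {"linear": [0,0,-2],"spin": 0}
    - {"linear": [0,0,-2],"spin": 0}
    - {"linear": [0,0,-2],"spin": 0}
    - {"linear": [0,0,-2],"spin": 0}
    - {"linear": [0,0,-2],"spin": 0}
    - {"linear": [0,0,-1.3],"spin": 0}
    - {"linear": [0,0,-0.7],"spin": 0}
    - {"linear": [0,0,0],"spin": 0}

```text
time: 27.58
tool_pos: [0.4623, -0.0813, 0.1967]
ee_rot: [3.138, 0.001, 1.57]
wrist_force: [0.2, 0.3, -1.3]
width: 0.0285
```

play_rows:
  rows:
    - {"linear": [1,0.7,0],"spin": 0}
    - {"linear": [2,1.4,0],"spin": 0}
    - {"linear": [2.5,1.8,0],"spin": 0}
    - {"linear": [2.5,1.9,0],"spin": 0}
    - {"linear": [2.5,1.9,0],"spin": 0}
    - {"linear": [2.5,1.9,0],"spin": 0}
    - {"linear": [2.5,1.9,0],"spin": 0}
    - {"linear": [2.5,1.9,0],"spin": 0}
    - {"linear": [2.4,1.7,0],"spin": 0}
    - {"linear": [1.5,1,0],"spin": 0}
    - {"linear": [0.9,0.5,0],"spin": 0}
    - {"linear": [0,0,0],"spin": 0}

```text
time: 28.58
tool_pos: [0.6273, 0.1493, 0.1919]
ee_rot: [-3.138, -0.0, 1.573]
wrist_force: [-0.1, -0.5, -1.7]
width: 0.0285
```

play_rows:
  rows:
    - {"linear": [0,0,1],"spin": 0}
    - {"linear": [0,0,2],"spin": 0}
    - {"linear": [0,0,2.2],"spin": 0}
    - {"linear": [0,0,2.2],"spin": 0}
    - {"linear": [0,0,2.2],"spin": 0}
    - {"linear": [0,0,1.8],"spin": 0}
    - {"linear": [0,0,1.2],"spin": 0}
    - {"linear": [0,0,0.7],"spin": 0}
    - {"linear": [0,0,0.4],"spin": 0}
    - {"linear": [0,0,0.2],"spin": 0}
    - {"linear": [0,0,0.1],"spin": 0}
    - {"linear": [0,0,0],"spin": 0}

```text
time: 29.58
tool_pos: [0.6282, 0.1469, 0.0555]
ee_rot: [3.14, -0.0, 1.57]
wrist_force: [-0.8, -0.9, -0.3]
width: 0.0284
```

play_rows:
  rows:
    - {"linear": [0,0,0],"spin": 0}
    - {"linear": [0,0,0],"spin": 0}
    - {"linear": [0,0,0],"spin": 0}
    - {"linear": [0,0,0],"spin": 0}
    - {"linear": [0,0,0],"spin": 0}
    - {"linear": [0,0,0],"spin": 0}
    - {"linear": [0,0,0],"spin": 0}
    - {"linear": [0,0,0],"spin": 0}
    - {"linear": [0,0,0],"spin": 0}
    - {"linear": [0,0,0],"spin": 0}
    - {"linear": [0,0,0],"spin": 0}
  claw: 9.4

```text
time: 30.5
tool_pos: [0.6275, 0.1468, 0.0544]
ee_rot: [-3.142, 0.0, 1.57]
wrist_force: [0.0, -0.0, -0.1]
width: 0.0935
```

play_rows:
  rows:
    - {"linear": [0,0,-1],"spin": 0}
    - {"linear": [0,0,-2],"spin": 0}
    - {"linear": [0,0,-3],"spin": 0}
    - {"linear": [0,0,-3],"spin": 0}
    - {"linear": [0,0,-3],"spin": 0}
    - {"linear": [0,0,-3],"spin": 0}
    - {"linear": [0,-3,-3],"spin": 0}
    - {"linear": [0,-3,-3],"spin": 0}
    - {"linear": [0,-3,-2],"spin": 0}
    - {"linear": [0,-3,0],"spin": 0}
    - {"linear": [0,0,0],"spin": 0}
    - {"linear": [0,0,0],"spin": 0}

```text
time: 31.5
tool_pos: [0.5078, 0.1471, 0.2853]
ee_rot: [3.138, -0.0, 1.571]
wrist_force: [0.0, -0.2, -0.2]
width: 0.0943
```

```bash
python3 - <<'E'
from h import *
S=eyes.snapshot("scene");D=eyes.snapshot("side");print(robot.get_obs()["tool_pos"].round(3))
cv2.imwrite("pics/s3.png",np.hstack([cv2.resize(p["frame"][110:310,140:400],None,fx=1.5,fy=1.5) for p in(S,D)])[:,:,::-1])
for n in PROF:
  for p in (S,D):
    for d in finder.silhouettes(p,n)[:2]:
        b=d["box"];r=fit(n,[(p,b,np.ones(4))],unproj(p,b[:2],.05)[:2]);print(n,round(d["conf"],2),r.x.round(3),r.fun.round(1))
E
```

```text
[0.509 0.147 0.283]
dark_bottle_mid 0.97 [ 0.522 -0.217] [-2.1 -1.2  2.   0.9]
dark_bottle_mid 0.61 [ 0.606 -0.081] [ 0.4 -3.  -0.4  2.6]
dark_bottle_mid 0.88 [ 0.528 -0.214] [-1.   1.   0.9 -1. ]
dark_bottle_mid 0.77 [ 0.603 -0.092] [-0.8 -0.9  0.8  0.8]
amber_bottle_mid 0.58 [0.618 0.071] [-0.8 -2.5  0.8  2. ]
amber_bottle_mid 0.47 [ 0.366 -0.047] [ -5.1 -25.    5.4  20.6]
amber_bottle_mid 0.82 [0.618 0.067] [ 0.8  1.1 -0.8 -0.9]
pink_tube_mid 0.97 [0.63  0.148] [-1.9  0.5  2.  -0.5]
pink_tube_mid 0.75 [ 0.445 -0.221] [-0.7  3.5  0.7 -3.1]
pink_tube_mid 0.63 [ 0.449 -0.229] [-0.8 -1.   0.8  0.9]
pink_tube_mid 0.6 [0.638 0.173] [ 0.5 -4.3 -0.5  4. ]
cream_tube_mid 0.56 [ 0.602 -0.013] [ 1.   1.7 -0.9 -1.4]
cream_tube_mid 0.89 [ 0.615 -0.009] [-2.9 -1.2  2.7  1. ]
cream_tube_mid 0.49 [ 0.416 -0.126] [ -3.7 -12.9   4.   12.3]
```

View pics/s3.png

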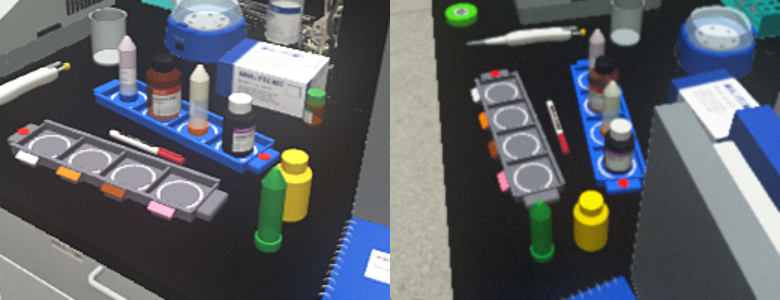

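All four stand upright in the blue tray: dark next to the dot, then cream, amber and pink. The grey tray is empty and the look-alikes are untouched, so I hand in.

```bash
python3 -c "
from bench import robot
print(robot.close_job())"
```

```text
the job is handed in; nothing more can be done
None
```

All four containers are in the blue tray, one to a compartment. Counted from its red dot they stand dark, cream, amber, pink, the same order as in the grey tray. I handed in at about 32 s of the 112 s limit.

- **Last look:** the scene and side pictures show all four upright in their own compartments. The grey tray is empty, and the green and yellow look-alikes stand where they were. The gripper is open and well clear.
- **Forces:** the wrist force stayed under about 6 N in every reading.
- **Checks that disagreed:**
  - In the last side view the network put the pink tube about 2.5 cm along the row from its target. The fit was poor because the amber bottle partly hides the tube there. The scene view and the gripper's position at release agree with the target to within about 4 mm.
  - Single-view fits for the dark bottle and cream tube were off by up to about 1 cm, less than half a compartment. The pictures showed both in place.

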